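# Open the brass polish

## Task

The brass of the bar cart is due for a polish: open the white polish bottle that stands in the wooden caddy. Press its red push-and-turn safety cap down, twist it anticlockwise until it comes free, lift it straight off, and finish still holding the cap level in the gripper a few centimetres above the open neck; do not let go of it or put it down. The bottle stays standing in its well, and the other things on the cart stay where they are.

Things in the scene. Friction and masses are not known exactly. Their poses are not given: they have to be found in the camera images.
- cap: Round red ribbed safety cap of the bottle, 43 mm across, 26 mm high, closed top, about 50 g; a white arrow on top points anticlockwise. Origin at its centre, half-way up (13 mm below the top); z up along its axis. Below its skirt the shoulder slopes away: 21 mm of free height at 22 mm from the axis, more farther out. Locked at the start: it neither pulls off nor turns more than a few degrees.
- cap_top (a point): Centre of the cap's top face. A spring in the cap holds it up in the lock: pressing takes about 5 N at first. It is unlocked only when at least 4.5 mm down (11 N); a stop comes at 6.5 mm (13 N). Kept down there, it can be twisted.
- bottle_mouth (a point): Centre of the neck's top, 124 mm above the bottle's underside, 1 mm below the locked cap's centre. Two lugs on the neck (to 17.6 mm from its axis) hold the cap. Pressed down and twisted anticlockwise seen from above, the cap is free after 42 degrees (with all play up to 48 degrees of hand turn) and turns on to about 144 degrees, where a stop comes. Once free it lifts straight off.
- bottle: White polish bottle with brass-yellow label, 56 x 56 mm square, body 80 mm high, then a sloping shoulder and a neck; about 0.34 kg (varies). Origin at the centre of its underside, z up. It stands loose in one of the caddy's two wells with 1.5 mm of play all round; the well keeps it from turning. Locked on, the cap's centre is 125 mm above this origin.
- caddy: Dark wooden caddy with brass rims that does not move, 67 mm (x) by 130 mm (y) and 52 mm high, origin at the centre of its underside, z up. Two square wells 59 x 59 mm, centred 31.5 mm either side of the origin along its y axis, floors 4 mm above the table. Low brass loops on its y ends reach 85 mm from the origin.
- cleaner: Bystander: light blue square glass-cleaner bottle with black cap in the caddy's other well, 56 x 56 mm, 82 mm high (top 86 mm above the table). Origin at the centre of its underside.
- highball: Bystander: blue glass highball, 66 mm across the rim, 145 mm high. Origin at the centre of its underside.
- tins: Bystander: two stainless shaker tins, the small one nested in the big one, 92 mm across, 220 mm high together. Origin at the centre of the underside.
- dispenser: Bystander: steel push-top toothpick dispenser, 52 mm across, 93 mm high. Origin at the centre of its underside.
Things that resemble listed ones, but are neither listed nor needed, are in the scene too. There is more than one size of the cap; the job needs the smallest.

How it is judged:
By the outcome, as a careful person would: the job done as asked, in the order asked, and still so for the second after the job is handed in, while the arm keeps its last pose, push and grip.
It also fails if it takes over 40 s, if anything falls off the work surface, if the arm or the gripper's body presses on something with over 40 N, if the wrist force passes 120 N, or if a joint passes its speed limit or range.

## Robot

A 6-joint arm with a two-finger parallel gripper is mounted at the origin on the work surface. World frame = base frame: x ahead of the robot, y to its left, z up, the work surface at z = 0. Lengths are in mm, angles in degrees, forces in N, time in s.
With the tool pointing down it reaches from about 300 to 850 mm from the base axis. Payload 4.2 kg.
Tool frame: the origin (TCP) lies on the centre line of the jaws, within the pads' length; the fingertips stand env.nose_length ahead of it and the grasp point (between the pads) lies 2 mm behind it (env.nose_length is the distance from the TCP to the fingertips, in mm); z points along the fingers, y is the direction in which the jaws open and shut (so a half turn about z gives the same grasp; the last joint's range is limited). The gripper opens to 91 mm and grips with 3 to 60 N. Pads are 32 mm wide; open, the fingers measure 118 mm over their backs; the gripper's body (76 mm by 178 mm) begins 60 mm behind the grasp point.
Start: joints at [64.63, 18.312, 89.639, -0, 72.044, -1.146], TCP at [235.935, 524.382, 230.976] pointing down, gripper open.
Joint ranges: [-177.97, 177.97], [-48.28, 115.42], [12.27, 149.76], [-77.06, 257.06], [2.81, 150.46], [-146.56, 146.56]. Speed limits (degrees/s): [147.25, 147.25, 180, 180, 180, 180].

## Interface

Orientations are given as [roll, pitch, yaw] about the fixed x, y, z axes, in that order (R = Rz(yaw) Ry(pitch) Rx(roll)).
In Python, from workcell import env gives the robot as it stands. The module is installed in compiled form; this text tells all that it offers.
- The arm moves only by the tool jog_arm, never from a script. Its argument "deltas" is a list that holds one entry, the list of rows, each a list of 5 numbers: the shift along the tool's x, y, z in m, then the turn about the tool's z in degrees, then the finger opening in m, from 0 to 0.0912. A call has 1 to 20 rows; each row is the pose to reach, as a shift and turn from the pose commanded when the call began, along the tool's axes at that moment; what a row does not reach only later rows make up. A row lasts 1/12 s, in which the tool goes at most 41.7 mm and 7.16 degrees, less where a joint would pass 70% of its speed; a pose out of reach is approached as far as the arm can. A call with a gripper value outside its range is refused whole. The fingers move at their own pace and stop on an object; "grip_force" is the grip in N (left out, the last holds). Time passes only in rows, so rows that repeat a pose let the fingers close. It gives the time, the measured TCP pose, the force and the opening at its end, in the units of the state.
- env.state(): the state, without advancing time (a new reading comes with each control period).
- env.grab_frame(name): name is "scene" or "side" or "wrist"; returns the picture (420x560x3 uint8, red, green, blue); there is no depth.
- env.camera_params(name): a dict with "fx", "fy", "cx", "cy" (pixels), "xyz" and "orientation" of the camera in the world. Camera axes: x right, y down, z forward; pixel columns grow to the right and rows downward; lengths in mm; the calibration is good to about 2 mm. A picture is of the moment at which its call begins: read the wrist's pose just before it. camera_params takes no time and is no camera call; for the wrist camera it gives the pose at the moment of the call.
- env.job_done(): hands the job in, once; it reports no verdict.
Trained networks look in the newest picture that a camera, given by its name, has taken for a name from the list of things; names that differ only in an ending like _2 or _b are one class to them, and where a whole thing is asked for, a point or a joint stands for the part that bears it (a point fixed in the world has none). Each returns a list of dicts, best first, with "conf" (0 to 1); they miss things now and then, are a little off and sometimes report something else, mostly with a low value. They report only what shows in the picture. A call takes as long as a camera call. They do not tell look-alikes from the thing itself.
- env.look_for(camera, label): "xyz" ([x, y, z] in mm, in world coordinates, good to about 4 mm: the middle of the surface that is visible of it).
The state is a dict: "time_s": time; "qpos": joint angles; "qvel": joint speeds; "effort": joint torques, N m; "ee_pos": TCP position; "ee_rot": TCP orientation; "force": force on the tool from outside, world axes, zero at the start; "torque": the same for the moment, N m; "gripper_width": finger opening in mm.
Only numpy, scipy, OpenCV 4.12 (cv2) and the standard library are available. Lean on these libraries where they do the work, as an engineer would, in place of code of your own. Each camera call takes 0.05 s, during which the arm holds its last target.

## Working session

There is one attempt and no reset: what is moved stays moved. The work goes in short steps, Python scripts to look and compute and a tool call to move; the robot and the scene stay as the last step left them, time stands still between calls to the robot, and variables do not carry over. Pictures are saved under pics/ and viewed, and the job is handed in when it is done.

Besides the shell and the picture viewer there is one more tool, called by a JSON object that holds its "name" and its "arguments", one argument or row to a line. jog_arm: Moves the arm, as the interface text tells. Its arguments: {"type":"object","properties":{"deltas":{"type":"array"},"grip_force":{"type":"number"}},"required":["deltas"]}

```bash
mkdir -p pics; cat > h.py <<'E'
import numpy as np, cv2
from workcell import env
from scipy.spatial.transform import Rotation as R
def rot(o): return R.from_euler('xyz',o,degrees=True).as_matrix()
def snap(cam,fn):
    p=env.camera_params(cam); im=env.grab_frame(cam); cv2.imwrite('pics/'+fn,im[:,:,::-1]); return p,im
def proj(p,X):
    c=rot(p['orientation']).T@(np.array(X,float)-p['xyz']); return p['fx']*c[0]/c[2]+p['cx'],p['fy']*c[1]/c[2]+p['cy']
def atz(p,u,v,z):
    d=rot(p['orientation'])@np.array([(u-p['cx'])/p['fx'],(v-p['cy'])/p['fy'],1]); t=(z-p['xyz'][2])/d[2]; return np.array(p['xyz'])+t*d
E
python3 - <<'E'
from h import *
s=env.state(); print(s, env.nose_length)
for c in ['scene','side','wrist']:
    p,im=snap(c,c+'0.png'); print(c,p)
    for l in ['cap','bottle','caddy','cleaner']:
        print(l,[(np.round(d['xyz']),round(d['conf'],2),np.round(proj(p,d['xyz']))) for d in env.look_for(c,l)])
E
```

```text
{'time_s': 0.0, 'qpos': array([ 6.46293773e+01,  1.83508035e+01,  8.97076655e+01, -4.19786564e-04,
        7.20440345e+01, -1.14574633e+00]), 'qvel': array([-0.00544594, -0.06395838,  0.03150509,  0.00145558, -0.05763763,
       -0.01177894]), 'effort': array([-2.20507286e-04, -4.12450111e+01, -2.31978339e+01,  7.30304746e-02,
        4.55464376e-02, -1.25202373e-04]), 'ee_pos': array([235.72365401, 523.92486877, 230.12012601]), 'ee_rot': array([-1.79897509e+02, -1.65060142e-03,  1.55775252e+02]), 'force': array([-0.33186335, -0.52812344, -0.18745701]), 'torque': array([-0.03897248, -0.04734574, -0.01250128]), 'gripper_width': 91.34844864250114} 17.0
scene {'fx': 539.9904709349589, 'fy': 539.9904709349589, 'cx': 268.72765186589265, 'cy': 213.51377351613345, 'xyz': array([ 976.12793348, -471.48818409, 1017.67505797]), 'orientation': array([-144.85593288,   -0.40578419,   36.83370664])}
cap [(array([ 528., -160.,  142.]), 0.84, array([174., 256.])), (array([ 384., -201.,   35.]), 0.79, array([116., 260.])), (array([ 510., -286.,   36.]), 0.69, array([130., 324.]))]
bottle [(array([ 543
[... 668 characters left out ...]
23., -157.,  139.]), 0.82, array([283., 281.])), (array([ 490., -156.,   39.]), 0.38, array([267., 316.]))]
bottle [(array([ 513., -166.,   83.]), 0.6, array([280., 304.])), (array([ 518., -159.,  142.]), 0.32, array([281., 282.]))]
caddy [(array([ 489., -160.,   39.]), 0.81, array([267., 318.]))]
cleaner [(array([ 482., -111.,   75.]), 0.8, array([253., 287.])), (array([ 611., -268.,   65.]), 0.3, array([357., 337.]))]
wrist {'fx': 317.06554170158375, 'fy': 317.06554170158375, 'cx': 280.9869363744953, 'cy': 205.37043777275323, 'xyz': array([171.47624174, 552.43339905, 384.18498686]), 'orientation': array([1.65485054e+02, 2.12774724e-02, 6.57491345e+01])}
cap []
bottle []
caddy []
cleaner []
```

View pics/scene0.png

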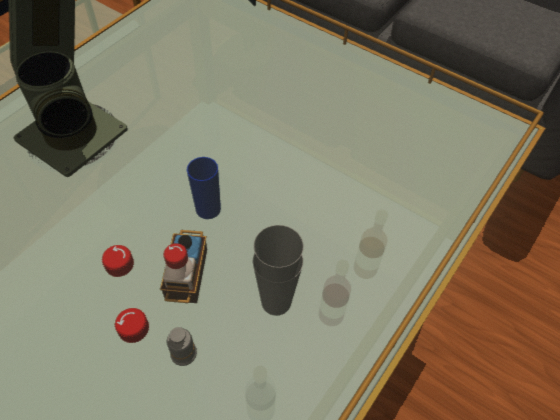

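View pics/side0.png

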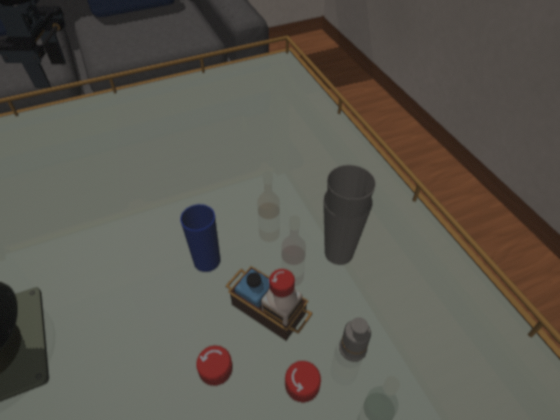

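Red cap on the bottle is at about (175,255) in scene and (283,281) in side; the two loose red caps on the table are look-alikes. I'll look up the neighbours before moving.

```bash
python3 - <<'E'
from h import *
for c in ['scene','side']:
    p,im=snap(c,c+'1.png')
    for l in ['tins','highball','dispenser','cap_top','bottle_mouth']:
        print(c,l,[(np.round(d['xyz']),round(d['conf'],2)) for d in env.look_for(c,l)])
    if c=='scene': print('tins rim',atz(p,278,247,220), 'hb',atz(p,204,168,145),'cap',atz(p,175,249,142))
    else: print('tins rim',atz(p,350,188,220),'hb',atz(p,199,217,145),'cap',atz(p,283,279,142))
E
```

```text
scene tins [(array([699., -73., 156.]), 0.76)]
scene highball [(array([440.,  29., 104.]), 0.93)]
scene dispenser [(array([ 624., -267.,   74.]), 0.77)]
scene cap_top [(array([ 386., -202.,   36.]), 0.97), (array([ 517., -293.,   35.]), 0.74), (array([ 526., -157.,  140.]), 0.57)]
scene bottle_mouth [(array([ 538., -163.,   82.]), 0.85)]
tins rim [699.30834124 -65.70788697 220.        ] hb [434.41950557  35.43990677 145.        ] cap [ 519.3061245  -147.18212879  142.        ]
side tins [(array([691., -78., 168.]), 0.59)]
side highball [(array([431.,  12., 105.]), 0.79)]
side dispenser [(array([ 610., -268.,   67.]), 0.73)]
side cap_top [(array([ 506., -286.,   39.]), 0.96), (array([ 371., -201.,   37.]), 0.7)]
side bottle_mouth [(array([ 516., -172.,   83.]), 0.79), (array([ 492., -159.,   40.]), 0.3)]
tins rim [685.57163392 -77.47554597 220.        ] hb [432.67351789  29.83016815 145.        ] cap [ 522.85836363 -155.23395465  142.        ]
```

{"name": "jog_arm", "arguments": {
  "deltas": [
    [[0,0,-0.035,0,0.0912],[-0.03,-0.028,-0.07,4.5,0.0912],[-0.06,-0.056,-0.07,9,0.0912],[-0.09,-0.084,-0.07,13.5,0.0912],[-0.12,-0.112,-0.07,18,0.0912],[-0.15,-0.14,-0.07,22.5,0.0912],[-0.18,-0.168,-0.07,27,0.0912],[-0.21,-0.196,-0.07,31.5,0.0912],[-0.24,-0.224,-0.07,36,0.0912],[-0.27,-0.252,-0.07,40.5,0.0912],[-0.3,-0.28,-0.07,45,0.0912],[-0.33,-0.308,-0.07,49.5,0.0912],[-0.36,-0.336,-0.07,54,0.0912],[-0.39,-0.364,-0.07,58.5,0.0912],[-0.42,-0.392,-0.07,63,0.0912],[-0.45,-0.42,-0.07,67.5,0.0912],[-0.48,-0.448,-0.07,72,0.0912],[-0.51,-0.476,-0.07,76.5,0.0912],[-0.54,-0.501,-0.07,81,0.0912],[-0.54,-0.501,-0.07,81,0.0912]]
  ]
}}

```text
time_s: 3.02
ee_pos: [525.2, -160.0, 299.9]
ee_rot: [179.9, 0.2, 74.3]
force: [0.5, 0.2, 0.3]
gripper_width: 91.2
```

```bash
python3 - <<'E'
from h import *
s=env.state(); print(s['time_s'],s['qpos'].round(1),s['ee_pos'].round(1),s['ee_rot'].round(2),s['force'].round(1))
p,im=snap('wrist','w1.png'); print(p['xyz'],p['orientation'])
for l in ['cap','cap_top','bottle','cleaner','caddy']:
    print(l,[(np.round(d['xyz']),round(d['conf'],2),np.round(proj(p,d['xyz']))) for d in env.look_for('wrist',l)])
E
```

```text
3.0167 [-18.1  13.9  86.   -0.2  80.   -2.4] [ 525.2 -160.   299.9] [1.7989e+02 1.6000e-01 7.4340e+01] [0.5 0.2 0.3]
[543.89754563 -92.50322538 452.96504868] [ 1.65286026e+02 -8.80452825e-02 -1.56900969e+01]
cap [(array([ 390., -182.,   42.]), 0.87, array([189., 220.])), (array([ 510., -268.,   35.]), 0.82, array([291., 252.])), (array([ 524., -151.,  147.]), 0.74, array([277., 187.]))]
cap_top [(array([ 510., -265.,   37.]), 0.86, array([290., 251.])), (array([ 387., -182.,   37.]), 0.64, array([188., 219.])), (array([ 523., -150.,  141.]), 0.58, array([276., 185.]))]
bottle [(array([ 532., -130.,   85.]), 0.55, array([279., 157.]))]
cleaner [(array([ 497., -101.,   74.]), 0.82, array([244., 141.]))]
caddy [(array([ 506., -110.,   50.]), 0.96, array([255., 145.])), (array([ 524., -152.,  146.]), 0.32, array([277., 187.]))]
```

View pics/w1.png

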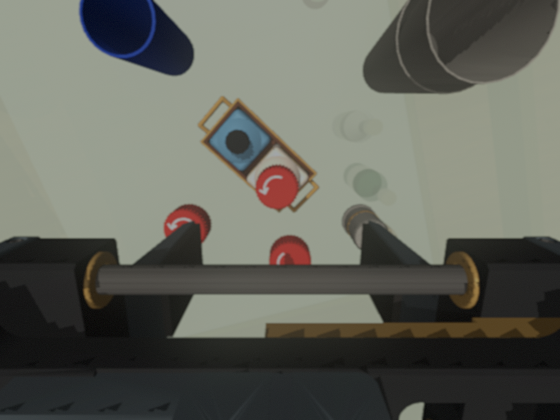

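Wrist view: the bottle cap is at about (277,187), caddy rotated ~35° in the image, other red caps at (187,222) and (290,252). I'll fit the cap disc.

```bash
python3 - <<'E'
from h import *
im=cv2.imread('pics/w1.png'); x0,y0=240,150
c=im[y0:235,x0:320]
big=cv2.resize(c,None,fx=7,fy=7,interpolation=cv2.INTER_CUBIC); cv2.imwrite('pics/w1c.png',big)
p=env.camera_params('wrist')
from scipy.optimize import least_squares
# silhouette of red+white arrow: fit via cap model hull of top and bottom circles
hsv=cv2.cvtColor(im,cv2.COLOR_BGR2HSV)
m=(((hsv[...,0]<8)|(hsv[...,0]>172))&(hsv[...,1]>150)).astype(np.uint8)
n,l,st,ce=cv2.connectedComponentsWithStats(m)
for i in range(1,n):
    if st[i,4]>200: print(st[i],ce[i])
i=l[187,265] or l[180,262]
cn=max(cv2.findContours((l==i).astype(np.uint8),0,1)[0],key=len); h=cv2.convexHull(cn)
print(cv2.minEnclosingCircle(h), cv2.fitEllipse(h))
mask=np.zeros(im.shape[:2],np.uint8); cv2.fillConvexPoly(mask,h,1)
t=np.linspace(0,2*np.pi,90,endpoint=False)
def sil(q):
    P=[]
    for z in (129+13,129-13):
        P+= [proj(p,[q[0]+21.5*np.cos(a),q[1]+21.5*np.sin(a),z]) for a in t]
    hh=cv2.convexHull(np.array(P,np.float32)); 
    mm=np.zeros((420*1,560),np.uint8); big=cv2.fillConvexPoly(np.zeros((1680,2240),np.uint8),np.round(hh*4).astype(np.int32),255)
    return cv2.resize(big,(560,420),interpolation=cv2.INTER_AREA)/255.
from scipy.optimize import minimize
f=lambda q: np.abs(sil(q)-mask).sum()
r=minimize(f,[524,-155],method='Nelder-Mead',options=dict(initial_simplex=[[524,-155],[530,-155],[524,-149]])); print(r.x,r.fun,mask.sum(),sil(r.x).sum())
E
```

```text
[ 256  167   42   42 1113] [278.09254268 187.69721473]
[165 209  42  32 389] [186.20308483 220.34190231]
[270 241  40  23 653] [290.65390505 253.22664625]
((276.32000732421875, 187.32000732421875), 21.00498390197754) ((276.5953369140625, 187.16668701171875), (40.537208557128906, 41.43076705932617), 170.23974609375)
[ 519.83366224 -146.88213684] 177.0862745098039 1357 1533.5843137254901
```

View pics/w1c.png

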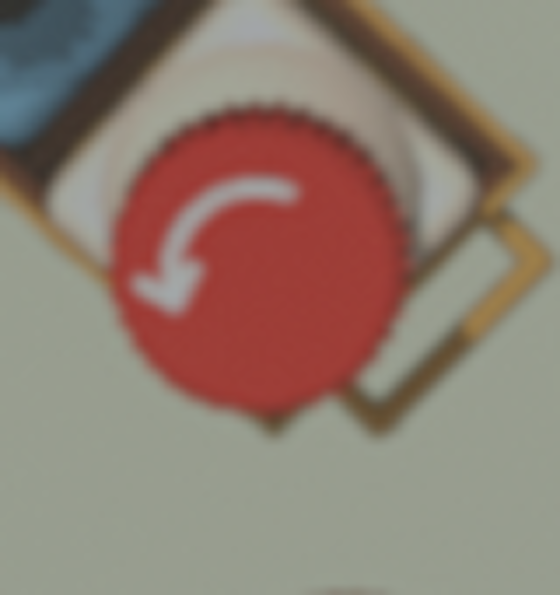

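```bash
python3 - <<'E'
from h import *
p=env.camera_params('wrist')
print(atz(p,276.4,187.2,142),atz(p,276.5,187.2,135))
# caddy orientation from rims (top z=52): far-left corner etc.
a=atz(p,240+0/7,150+150/7,52);b=atz(p,240+180/7,150+0,52); print(a,b)
for c in ['scene','side']:
    im=cv2.imread(f'pics/{c}0.png'); q=env.camera_params(c)
    hsv=cv2.cvtColor(im,cv2.COLOR_BGR2HSV)
    m=(((hsv[...,0]<8)|(hsv[...,0]>172))&(hsv[...,1]>150)).astype(np.uint8)
    n,l,st,ce=cv2.connectedComponentsWithStats(m)
    for i in range(1,n):
        if 200<st[i,4]<1500: print(c,st[i],ce[i],'fit z129',atz(q,st[i,0]+st[i,2]/2-.5,st[i,1]+st[i,3]/2-.5,129))
    for X in ([520,-150,129],[522,-152,129]): print(proj(q,X))
E
```

```text
[ 519.80369786 -144.43129385  142.        ] [ 519.43740295 -145.77502669  135.        ]
[ 474.4067197  -129.47526736   52.        ] [ 513.45745567 -112.0452618    52.        ]
scene [164 243  23  24 344] [174.9127907  254.60465116] fit z129 [ 520.85338364 -151.44640352  129.        ]
scene [102 245  30  31 545] [115.86238532 259.0587156 ] fit z129 [ 440.81857478 -227.07432421  129.        ]
scene [115 308  33  34 736] [131.45923913 324.61141304] fit z129 [ 556.17831715 -303.49301399  129.        ]
(np.float64(175.18382892870466), np.float64(253.74737427185602))
(np.float64(175.24832684389537), np.float64(255.01185179462297))
side [270 271  24  25 359] [282.52089136 282.6545961 ] fit z129 [ 520.6499156  -154.07756856  129.        ]
side [197 347  34  36 736] [214.31657609 365.53532609] fit z129 [ 370.83440221 -241.56312363  129.        ]
side [286 362  34  39 831] [303.65824308 379.78941035] fit z129 [ 482.05427861 -316.72923732  129.        ]
(np.float64(280.18551599052785), np.float64(281.23621995426345))
(np.float64(281.7303925118044), np.float64(281.7571318156501))
```

```bash
python3 - <<'E'
from h import *
s=env.state();print(s['ee_pos'],s['qvel'].round(2))
p,im=snap('wrist','w2.png'); q,_=snap('scene','s2.png'); r,_=snap('side','d2.png'); print(p['xyz'],p['orientation'],env.state()['ee_pos'])
def tri(obs):
    A=np.zeros((3,3));b=np.zeros(3)
    for c,u,v in obs:
        d=rot(c['orientation'])@np.array([(u-c['cx'])/c['fx'],(v-c['cy'])/c['fy'],1]);d/=np.linalg.norm(d);M=np.eye(3)-np.outer(d,d);A+=M;b+=M@c['xyz']
    return np.linalg.solve(A,b)
for X in ([521,-150,142],[524,-156,142]):
    print([np.round(proj(c,X),1) for c in (p,q,r)])
E
python3 - <<'E'
import cv2,numpy as np
a=cv2.imread('pics/s2.png')[210:310,120:230];b=cv2.imread('pics/d2.png')[240:340,210:320]
cv2.imwrite('pics/z2.png',np.hstack([cv2.resize(x,None,fx=3.6,fy=5.5 if 0 else 3.6,interpolation=2) for x in (a,b)]))
E
```

```text
[ 522.35603791 -152.79896096  301.26630734] [ 0.25 -0.2  -0.07 -0.25 -0.11  0.1 ]
[540.57781851 -85.63614433 454.51682882] [ 1.65467125e+02  1.66687879e-02 -1.51435884e+01] [ 522.57380987 -153.01264369  301.34322624]
[array([279. , 192.1]), array([174.7, 250.5]), array([280.7, 276.9])]
[array([283.4, 197. ]), array([173.7, 253.5]), array([283.8, 279.1])]
```

View pics/z2.png

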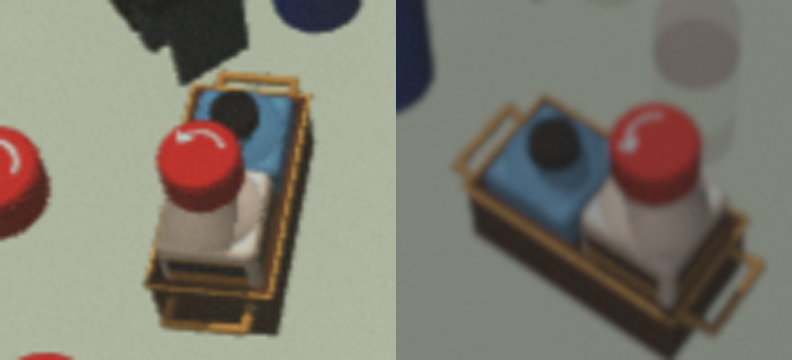

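View pics/w2.png

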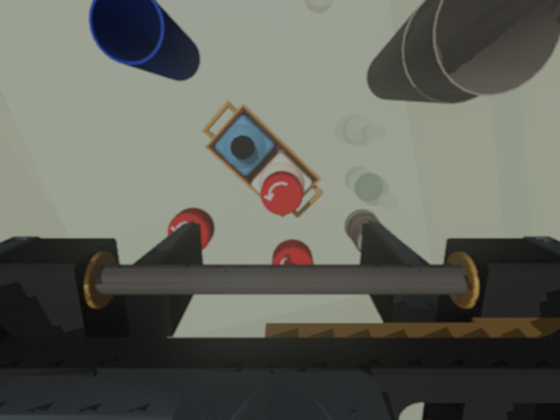

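The arm had still been settling in the first wrist picture; here the cap is at about (282,194). Refit with the settled pose.

```bash
cat >> h.py <<'E'
def redcap(im,near):
    hsv=cv2.cvtColor(im,cv2.COLOR_RGB2HSV)
    m=(((hsv[...,0]<8)|(hsv[...,0]>172))&(hsv[...,1]>140)).astype(np.uint8)
    n,l,st,ce=cv2.connectedComponentsWithStats(m)
    i=min([i for i in range(1,n) if st[i,4]>150],key=lambda i:np.hypot(*(ce[i]-near)))
    cn=max(cv2.findContours((l==i).astype(np.uint8),0,1)[0],key=len); h=cv2.convexHull(cn)
    return cv2.fitEllipse(h),st[i]
E
python3 - <<'E'
from h import *
s=env.state();print(s['ee_pos'],s['ee_rot'],s['time_s'])
for k in range(2):
    p,im=snap('wrist','w3.png'); e,st=redcap(im,(282,193)); print(e,st,atz(p,*e[0],142),env.state()['ee_pos'])
E
```

```text
[ 522.57380987 -153.01264369  301.34322624] [ 1.79969169e+02 -8.05885470e-03  7.48740092e+01] 3.4667
((281.2460021972656, 192.92323303222656), (40.61138916015625, 41.60361099243164), 171.5457305908203) [ 261  172   42   43 1149] [ 523.23005811 -151.65885108  142.        ] [ 522.63712286 -153.19057112  301.32181738]
((281.07574462890625, 192.75917053222656), (40.53890609741211, 41.8573112487793), 175.32257080078125) [ 260  172   43   43 1159] [ 523.16801934 -151.61082679  142.        ] [ 522.66960527 -153.36011408  301.24006462]
```

{"name": "jog_arm", "arguments": {
  "deltas": [
    [[0,0,0.03,0,0.0912],[0,0,0.06,0,0.0912],[0,0,0.09,0,0.0912],[0,0,0.1,0,0.0912],[0,0,0.1,0,0.0912],[0,0,0.1,0,0.0912],[0,0,0.1,0,0.0912],[0,0,0.1,0,0.0912]]
  ]
}}

```text
time_s: 4.23
ee_pos: [524.0, -154.4, 203.0]
ee_rot: [179.8, 0.0, 74.8]
force: [1.0, 1.0, 0.1]
gripper_width: 91.3
```

```bash
python3 - <<'E'
from h import *
for k in range(2):
    p,im=snap('wrist',f'w4{k}.png'); e,st=redcap(im,proj(p,[522.8,-152.7,142])); print(e,st,atz(p,*e[0],142),env.state()['ee_pos'],env.state()['ee_rot'])
E
```

```text
((278.80712890625, 219.59014892578125), (59.064815521240234, 60.43339920043945), 176.84706115722656) [ 250  189   59   61 2476] [ 523.69939429 -150.53036905  142.        ] [ 523.81911044 -154.38375809  202.74748911] [1.79793648e+02 2.83831854e-03 7.47764564e+01]
((279.1761169433594, 219.66400146484375), (59.028480529785156, 60.5524787902832), 170.77371215820312) [ 250  189   60   61 2487] [ 523.72679787 -150.53466046  142.        ] [ 523.60923519 -154.29719403  202.47312227] [1.79826517e+02 2.06431291e-03 7.47777612e+01]
```

View pics/w41.png

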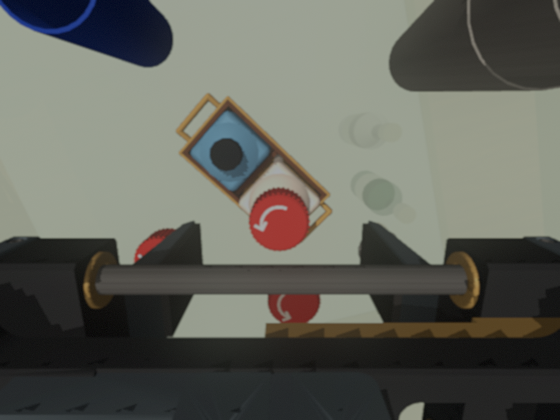

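{"name": "jog_arm", "arguments": {
  "deltas": [
    [[0.002,0,0.02,0,0.0912],[0.002,0,0.04,0,0.0912],[0.002,0,0.06,0,0.0912],[0.002,0,0.073,0,0.0912],[0.002,0,0.073,0,0.0912],[0.002,0,0.073,0,0.0912],[0.002,0,0.073,0,0.0912],[0.002,0,0.073,0,0.0912]]
  ]
}}

```text
time_s: 5.0
ee_pos: [524.3, -152.4, 129.4]
ee_rot: [179.8, -0.0, 74.8]
force: [-0.6, -0.8, 0.6]
gripper_width: 91.2
```

```bash
python3 - <<'E'
from h import *
for k in range(2):
    p,im=snap('wrist',f'w5{k}.png'); s=env.state(); e,st=redcap(im,proj(p,[522.8,-152.7,142])); print(e,st,atz(p,*e[0],142),s['ee_pos'],s['ee_rot'],s['force'],s['time_s'])
q,sc=snap('scene','s5.png'); cv2.imwrite('pics/s5c.png',cv2.resize(sc[190:310,100:250,::-1],None,fx=5,fy=5,interpolation=2))
E
```

```text
((278.9150695800781, 267.6046447753906), (84.85874938964844, 99.00186157226562), 178.8748321533203) [ 236  219   86   46 2714] [ 523.85749785 -150.16019968  142.        ] [ 524.15882396 -152.39874563  129.27751624] [1.79846067e+02 4.90839674e-04 7.47753942e+01] [ 0.23815536  0.62426791 -0.23891076] 5.05
((279.1615905761719, 267.78802490234375), (84.62081146240234, 99.47705078125), 178.98654174804688) [ 237  219   85   46 2708] [ 523.82905183 -150.18520947  142.        ] [ 524.02274439 -152.34809342  129.10674508] [ 1.79866650e+02 -1.99973916e-03  7.47729481e+01] [0.02609548 0.6238953  0.40092274] 5.1
```

View pics/w51.png

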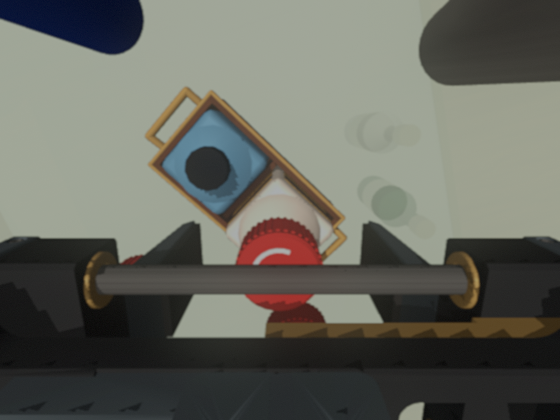

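View pics/s5c.png

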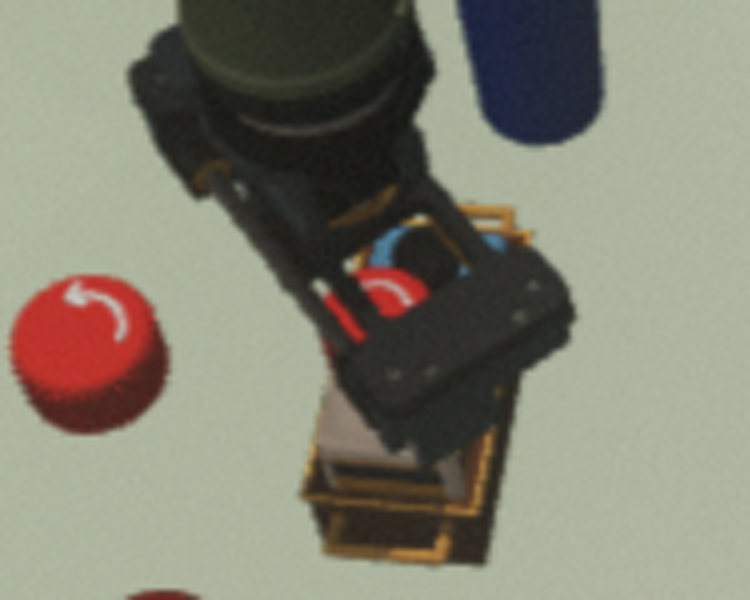

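{"name": "jog_arm", "arguments": {
  "deltas": [
    [[0,0,0,0,0.06],[0,0,0,0,0.05],[0,0,0,0,0.045],[0,0,0,0,0.04],[0,0,0,0,0.035],[0,0,0,0,0.035],[0,0,0,0,0.035],[0,0,0,0,0.035]]
  ],
  "grip_force": 45
}}

```text
time_s: 5.82
ee_pos: [523.1, -152.1, 127.9]
ee_rot: [-180.0, -0.0, 74.8]
force: [-1.1, 1.6, -0.0]
gripper_width: 42.7
```

```bash
python3 - <<'E'
from h import *
s=env.state(); print({k:np.round(v,2) for k,v in s.items()})
E
```

```text
{'time_s': np.float64(5.82), 'qpos': array([-1.7420e+01,  2.0620e+01,  1.0228e+02,  1.0000e-02,  5.7140e+01,
       -2.2000e+00]), 'qvel': array([-0.03, -0.12,  0.31, -0.07,  0.38, -0.  ]), 'effort': array([-3.000e-02, -4.006e+01, -2.061e+01,  5.000e-02, -3.700e-01,
        1.000e-02]), 'ee_pos': array([ 523.12, -152.07,  127.87]), 'ee_rot': array([-1.7996e+02, -1.0000e-02,  7.4780e+01]), 'force': array([-1.05,  1.61, -0.01]), 'torque': array([0.02, 0.3 , 0.03]), 'gripper_width': np.float64(42.68)}
```

{"name": "jog_arm", "arguments": {
  "deltas": [
    [[0,0,0.002,0,0.035],[0,0,0.004,0,0.035],[0,0,0.006,0,0.035],[0,0,0.006,0,0.035],[0,0,0.006,0,0.035],[0,0,0.006,0,0.035],[0,0,0.006,0,0.035]]
  ]
}}

```text
time_s: 6.4
ee_pos: [523.3, -152.1, 123.4]
ee_rot: [180.0, -0.0, 74.8]
force: [-3.9, 1.2, 9.5]
gripper_width: 42.4
```

```bash
python3 - <<'E'
from h import *
p,im=snap('wrist',f'w6.png');s=env.state(); print({k:np.round(v,2) for k,v in s.items() if k in('ee_pos','force','torque')})
E
```

```text
{'ee_pos': array([ 523.37, -152.13,  123.43]), 'force': array([-3.77,  1.95, 10.34]), 'torque': array([0.08, 0.72, 0.03])}
```

{"name": "jog_arm", "arguments": {
  "deltas": [
    [[0,0,0.001,0,0.035],[0,0,0.002,0,0.035],[0,0,0.0025,0,0.035],[0,0,0.0025,0,0.035],[0,0,0.0025,0,0.035],[0,0,0.0025,0,0.035]]
  ]
}}

```text
time_s: 6.95
ee_pos: [523.5, -152.2, 121.4]
ee_rot: [179.9, -0.0, 74.8]
force: [-3.5, 1.4, 13.1]
gripper_width: 42.6
```

```bash
python3 - <<'E'
from h import *
p,im=snap('wrist',f'w7.png');s=env.state(); print({k:np.round(v,2) for k,v in s.items() if k in('ee_pos','force','torque')})
E
```

```text
{'ee_pos': array([ 523.48, -152.17,  121.39]), 'force': array([-3.69,  1.74, 13.26]), 'torque': array([ 0.07,  0.75, -0.04])}
```

{"name": "jog_arm", "arguments": {
  "deltas": [
    [[0,0,0,-5,0.035],[0,0,0,-10,0.035],[0,0,0,-15,0.035],[0,0,0,-20,0.035],[0,0,0,-20,0.035]]
  ]
}}

```text
time_s: 7.42
ee_pos: [523.9, -152.3, 121.5]
ee_rot: [179.9, 0.0, 94.9]
force: [-2.3, 0.1, 13.6]
gripper_width: 42.5
```

```bash
python3 - <<'E'
from h import *
p,im=snap('wrist',f'w8.png');s=env.state(); print({k:np.round(v,2) for k,v in s.items() if k in('ee_pos','ee_rot','force','torque','qpos')})
E
```

```text
{'qpos': array([-17.42,  20.99, 102.77,   0.  ,  56.11, -22.24]), 'ee_pos': array([ 523.87, -152.3 ,  121.51]), 'ee_rot': array([1.7987e+02, 5.0000e-02, 9.4820e+01]), 'force': array([-3.11,  1.78, 12.2 ]), 'torque': array([0.05, 0.61, 0.03])}
```

View pics/w8.png

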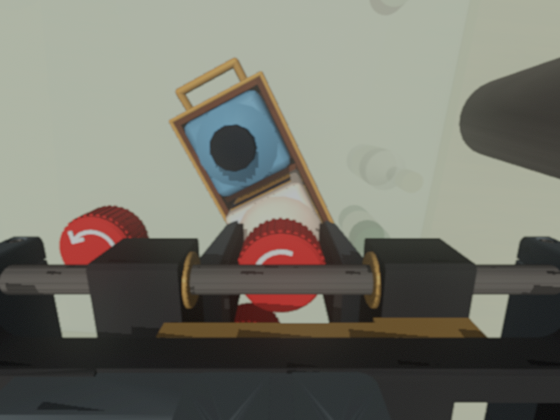

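The white arc still sits at (275,257), as before the turn, so the cap is turning with the gripper without slip. Continue.

{"name": "jog_arm", "arguments": {
  "deltas": [
    [[0,0,0,-6,0.035],[0,0,0,-12,0.035],[0,0,0,-18,0.035],[0,0,0,-24,0.035],[0,0,0,-30,0.035],[0,0,0,-36,0.035],[0,0,0,-42,0.035],[0,0,0,-48,0.035],[0,0,0,-54,0.035],[0,0,0,-54,0.035],[0,0,0,-54,0.035]]
  ]
}}

```text
time_s: 8.38
ee_pos: [523.5, -152.3, 121.4]
ee_rot: [180.0, 0.1, 148.8]
force: [-5.0, 0.8, 12.6]
gripper_width: 42.4
```

```bash
python3 - <<'E'
from h import *
p,im=snap('wrist',f'w9.png');s=env.state(); print({k:np.round(v,2) for k,v in s.items() if k in('ee_pos','ee_rot','force','torque','qpos')})
E
```

```text
{'qpos': array([-1.7420e+01,  2.0990e+01,  1.0278e+02, -2.0000e-02,  5.6140e+01,
       -7.6210e+01]), 'ee_pos': array([ 523.48, -152.32,  121.42]), 'ee_rot': array([1.7999e+02, 9.0000e-02, 1.4880e+02]), 'force': array([-4.4 ,  0.73, 13.07]), 'torque': array([0.1 , 0.74, 0.03])}
```

View pics/w9.png

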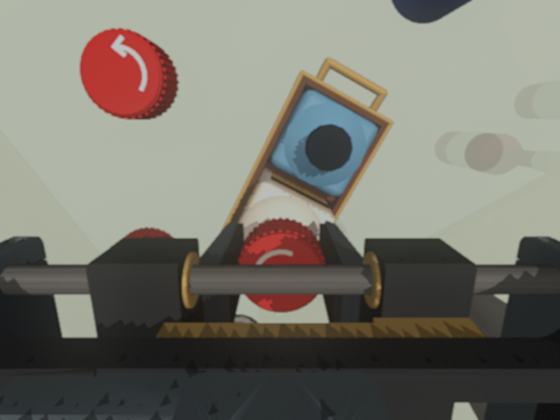

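{"name": "jog_arm", "arguments": {
  "deltas": [
    [[0,0,-0.003,0,0.035],[0,0,-0.006,0,0.035],[0,0,-0.009,0,0.035],[0,0,-0.012,0,0.035],[0,0,-0.015,0,0.035],[0,0,-0.015,0,0.035],[0,0,-0.015,0,0.035]]
  ]
}}

```text
time_s: 9.02
ee_pos: [523.2, -152.1, 134.2]
ee_rot: [-180.0, -0.0, 148.8]
force: [0.5, 0.5, -0.6]
gripper_width: 42.6
```

```bash
python3 - <<'E'
from h import *
s=env.state(); print({k:np.round(v,2) for k,v in s.items() if k in('ee_pos','ee_rot','force','torque','gripper_width')})
E
```

```text
{'ee_pos': array([ 523.19, -152.15,  134.18]), 'ee_rot': array([-1.7999e+02, -3.0000e-02,  1.4878e+02]), 'force': array([ 0.48,  0.51, -0.63]), 'torque': array([-0.04,  0.18, -0.01]), 'gripper_width': np.float64(42.61)}
```

Force is just the cap's weight (~0.5 N): it is free. Lift further.

{"name": "jog_arm", "arguments": {
  "deltas": [
    [[0,0,-0.004,0,0.035],[0,0,-0.008,0,0.035],[0,0,-0.012,0,0.035],[0,0,-0.016,0,0.035],[0,0,-0.021,0,0.035],[0,0,-0.026,0,0.035],[0,0,-0.031,0,0.035],[0,0,-0.035,0,0.035],[0,0,-0.036,0,0.035],[0,0,-0.036,0,0.035],[0,0,-0.036,0,0.035],[0,0,-0.036,0,0.035],[0,0,-0.036,0,0.035]]
  ]
}}

```text
time_s: 10.1
ee_pos: [523.1, -152.1, 170.1]
ee_rot: [-180.0, -0.0, 148.8]
force: [-0.3, 0.3, -0.8]
gripper_width: 42.5
```

```bash
python3 - <<'E'
from h import *
s=env.state(); print({k:np.round(v,2) for k,v in s.items() if k in('time_s','ee_pos','ee_rot','force','torque','gripper_width')})
ims=[snap(c,c+'10.png')[1] for c in('scene','side','wrist')]
a=cv2.resize(ims[0][170:320,90:240,::-1],(400,400),interpolation=2);b=cv2.resize(ims[1][210:360,190:340,::-1],(400,400),interpolation=2)
cv2.imwrite('pics/z10.png',np.hstack([a,b]))
E
```

```text
{'time_s': np.float64(10.1), 'ee_pos': array([ 523.15, -152.08,  170.1 ]), 'ee_rot': array([-1.8000e+02, -4.0000e-02,  1.4877e+02]), 'force': array([-0.25,  0.29, -0.79]), 'torque': array([ 0.01, -0.  , -0.01]), 'gripper_width': np.float64(42.55)}
```

View pics/z10.png

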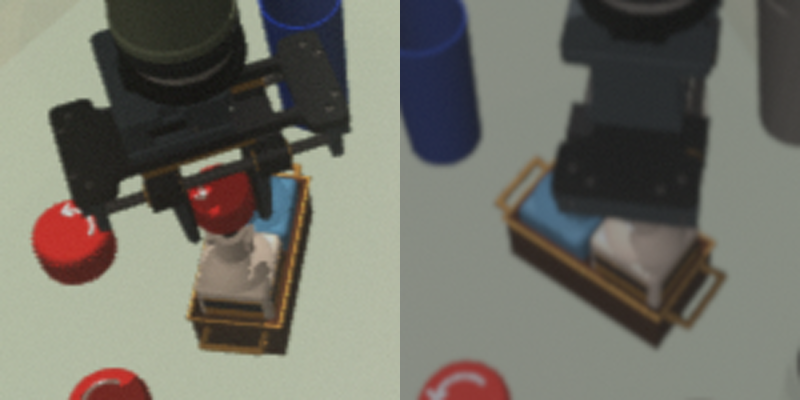

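View pics/wrist10.png

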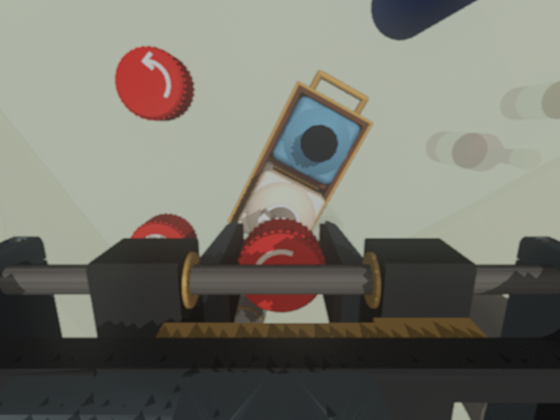

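View pics/side10.png

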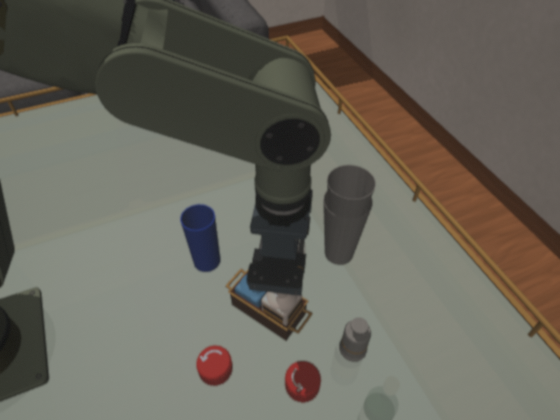

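The cap is in the jaws at about (282,265) in the wrist view. The open neck shows below it, the bottle is upright in its well, and nothing else has moved. Handing in.

```bash
python3 -c "
from h import *
print(env.job_done()); s=env.state(); print(s['time_s'],s['ee_pos'],s['gripper_width'])"
```

```text
the job is handed in; nothing more can be done
None
the job is handed in; nothing more can be done
```

The bottle is open and the job was handed in at about 10.3 s of the 40 s. The gripper still holds the cap level, its skirt about 3 cm above the open neck.

- **What I did:** I gripped the cap at 45 N and pressed it down 6.5 mm (13 N). I twisted it 74° anticlockwise while it was held down, then lifted it straight up to TCP z = 170 mm.
- **Last checks:**
  - The opening reads 42.5 mm, so the cap is still in the jaws.
  - The wrist force is about 0.8 N, close to the cap's weight, and the tool tilt is under 0.1°.
  - The pictures show the bare neck, the bottle upright in its well and nothing disturbed in view.
- **What disagreed:**
  - My first wrist picture was taken before the arm had settled, about 7 mm off, so I measured again.
  - After that, the wrist and fixed cameras still differed by about 2–4 mm in y, and I used a value between them.
  - In the last side view the gripper hides the cap, so its final state rests on the scene and wrist views.

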